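# Fold up a grooved tray and hold the spring press arm on its glued side

### The arm

A 6-joint arm with a two-finger parallel gripper is mounted at the origin on a cart in front of the work surface, level with it; the furniture and walls round the work are solid. World frame = base frame: x ahead of the robot, y to its left, z up, the work surface at z = 0. Lengths are in m, angles in degrees, forces in N, time in s.
With the tool pointing down it reaches from about 0.4 to 0.825 m from the base axis. Payload 7 kg.
Tool frame: the origin (TCP) lies midway between the tips of the shut fingers; the grasp point (between the pads) lies 19 mm behind it; z points along the fingers, y is the line along which they close (so a half turn about z gives the same grasp; the last joint's range is limited). The gripper opens to 88 mm and grips with 3 to 60 N. Pads are 19 mm wide; open, the fingers measure 130 mm over their backs; the gripper's body (78 mm by 193 mm) begins 47 mm behind the grasp point.
Start: joints at [-57.233, 20.546, 0.682, 0, -70.136, -16.507], TCP at [0.189, -0.648, 0.227] pointing down, gripper open.
Joint ranges: [-176.03, 176.03], [-82.01, 121.73], [-58.28, 71.71], [-173.87, 95.51], [-174.79, -0.11], [-173.66, 173.66]. Speed limits (degrees/s): [136.94, 136.94, 172.46, 180, 180, 180].

### API

Orientations are given as [roll, pitch, yaw] about the fixed x, y, z axes, in that order (R = Rz(yaw) Ry(pitch) Rx(roll)).
In Python, from plant import ctrl gives the robot as it stands.
- The arm moves only by the tool arm_command, never from a script. Its argument "steps" is a list of rows, each an object with "translation": the shift along the tool's x, y, z in mm, a list of three; "rotation": the turn, a rotation vector about the tool's x, y, z in units of 5 degrees (1.0 is 5 degrees), a list of three; "claw": the finger opening in mm, from 0 to 87.6. In form: [{"translation": [x, y, z], "rotation": [rx, ry, rz], "claw": claw}, ...]. A call has 1 to 5 rows; each row is the pose to reach, as a shift and turn from the pose commanded when the call began, along the tool's axes at that moment; what a row does not reach only later rows make up. A row lasts 1/10 s, in which the tool goes at most 50 mm and 8.59 degrees, less where a joint would pass 70% of its speed; a pose out of reach is approached as far as the arm can. A call with a gripper value outside its range is refused whole. The fingers move at their own pace and stop on an object; the grip force is fixed at half the most. Time passes only in rows, so rows that repeat a pose let the fingers close. It gives the time, the measured TCP pose, the force, the opening and the grip force at its end, in the units of the state.
- ctrl.get_obs(): the state, without advancing time (a new reading comes with each control period).
- ctrl.snapshot(name): name is "scene" or "side" or "wrist"; returns (picture, depth): 384x512x3 uint8, red, green, blue; 384x512 float32, m along the optical axis (not along the pixel's ray), 0 where there is no reading.
- ctrl.calibration(name): a dict with "vertical_fov" (degrees; the focal length in pixels is half the picture's height over the tangent of half this angle, whatever the lens; pixels are square), "cx", "cy" (the principal point, pixels), "rvec" (rotation vector, rad) and "tvec" (3), from world to camera coordinates, as OpenCV has them; the wrist camera has in their place "hand_eye" (4x4, takes a point from camera to tool coordinates, whose origin is the TCP and whose axes are the flange's). Camera axes: x right, y down, z forward; pixel columns grow to the right and rows downward; lengths in m; the calibration is good to about 2 mm. A picture is of the moment at which its call begins: read the wrist's pose just before it. calibration takes no time and is no camera call.
- ctrl.close_job(): hands the job in; it is judged then, once.
The state is a dict: "clock": time; "joint_pos": joint angles; "qvel": joint speeds; "tau": joint torques, N m; "tool_pos": TCP position; "orientation": TCP orientation; "force": force on the tool from outside, world axes, zero at the start; "moment": the same for the moment, N m; "opening": finger opening in m; "gripper_force": force on a finger pad.
Only numpy, scipy, OpenCV 4.12 (cv2) and the standard library are available. Lean on these libraries where they do the work, as an engineer would, in place of code of your own. Each camera call takes 0.05 s, during which the arm holds its last target. There are 200 camera calls.

### The job

On the folding board lies a small plywood tray blank whose glued grooves are ready to close: push the back wall and the right wall up until they stand square. Then take the spring press arm by its upright handle and swing it round, so that its roller stands the left wall up and presses it, all the way to its stop pin. Finish while still holding the arm there against its spring with all three walls upright; do not let go, and leave the other things on the bench alone.

Things in the scene. Friction and masses are not known exactly. Their poses are not given: they have to be found in the camera images.
- board: Fixed plywood folding board, 18 mm thick, carrying tray blank and press arm; spans x -70 to 115, y -115 to 185 mm. Origin on the bench top below the tray's middle; x points from the tray's front lip (12 mm high, fixed) to its back wall, y to its left wall, z up. Tray base 84 (x) by 120 mm (y), 5 mm thick, fixed by two dowels; fold lines at z 18 mm: x 42 (back), y -60 (right), y 60 (left).
- wall_back (a joint): Fold angle of the back wall, a sheet 109 mm long, 42 mm from fold line to free edge, 5 mm thick. 0 lies flat outwards on the board, 1.571 stands square (groove shut, goes no farther). Tacky glue makes the hinge stiff (0.03 N m): the wall stays where it is put. It begins part raised, 0.55 to 0.95.
- wall_right (a joint): Fold angle of the right wall, 84 mm long, otherwise as the back wall.
- wall_left (a joint): Fold angle of the left wall, 84 mm long, otherwise as the back wall; the press arm's roller meets its outer face and raises it as the arm swings in.
- edge_back (a point): Middle of the back wall's free edge, on its outer (lower when flat) face. x points from the fold line to the free edge, z from the outer to the inner face.
- edge_right (a point): The same point of the right wall.
- edge_left (a point): The same point of the left wall.
- press_arm (a joint): Swing of the press arm about its upright pivot: 0 at rest, swung out to the left; grows as the arm swings in to the tray (anticlockwise from above) to 0.95, where it meets its stop pin and its roller presses the upright left wall. A spring drives it back: 3 N at the handle at rest, 8 N at the stop; it never stays forward by itself.
- press_pivot (a point): The arm's pivot axis at the height of the board's top: 66 mm behind and 75 mm left of the board's origin. The arm is two aluminium plates 14 mm wide, one above the other, from 26 to 65 mm above the bench; x points along the arm from the pivot to the handle, z up.
- handle_mid (a point): On the axis of the handle, 30 mm above its foot: the place to grip from above. It is 108 mm from the pivot axis and 95 mm above the bench.
- press_handle: The arm's handle: an upright turned wooden grip, round, 15 to 19 mm thick, 52 mm tall, turning freely on a pin at the arm's end; origin at its foot, 65 mm above the bench; its top is 117 mm above the bench.
- press_roller: The grey roller between the arm's plates, axis upright, 24 mm across, 31 mm tall, 62 mm from the pivot; origin at the middle of its lower face, 30 mm above the bench. It turns freely.
- glue_bottle: Bystander: blue and white glue bottle, 46 mm across, 169 mm tall, standing on the board's back left corner; origin at the middle of its foot.
- pencil: Bystander: red pencil 171 mm long lying on the board's front strip; origin under its middle, y along it.
- sanding_block: Bystander: wooden sanding block 56 x 90 x 32 mm on the bench to the right; origin under its middle.
- wax_tin: Bystander: round wax tin with a green lid, 72 mm across, 28 mm tall, on the bench to the right; origin under its middle.
- gouge: Bystander: carving gouge 235 mm long on the bench behind the board; origin under its middle, y along it.
- marking_gauge: Bystander: wooden marking gauge 50 x 180 x 58 mm far to the right; origin under its middle.

How it is judged (in metres and radians):
On the way:
1. the back wall and the right wall both stand square (value of joint each of wall_back, wall_right above 1.48 rad), for 0.2 s.
At the end, for the whole second after the job is handed in: The three walls stand within about 5 degrees of square (each above 1.48 rad), the press arm is at its stop (above 0.92 of 0.95 rad) with its roller bearing on the left wall (more than 0.5 N), and the fingers hold it there by the handle (more than 2 N) (all of step 1 and value of joint wall_left above 1.48 rad and value of joint press_arm above 0.92 rad and contact force between the fingers and press_handle above 2 N and contact force between press_roller and anything else above 0.5 N); the arm keeps its last pose, push and grip.
It fails at once if a bystander is moved more than 3 cm (distance of any of glue_bottle, pencil, sanding_block, wax_tin, gouge, marking_gauge from where it was at the start of the episode above 0.03 m).
It also fails if it takes over 61 s, if anything falls off the work surface, if the arm or the gripper's body presses on something with over 40 N, if the wrist force passes 120 N, or if a joint passes its speed limit or range.

## Working session

There is one attempt and no reset: what is moved stays moved. The work goes in short steps, Python scripts to look and compute and a tool call to move; the robot and the scene stay as the last step left them, time stands still between calls to the robot, and variables do not carry over. Pictures are saved under pics/ and viewed, at most 10 in all, crops included, and the job is handed in when it is done.

Besides the shell and the picture viewer there is one more tool, called after "Call:" in YAML: its name, and indented under it one key for each argument. arm_command: Moves the arm, as the interface text tells. Its arguments: {"type":"object","properties":{"steps":{"type":"array"}},"required":["steps"]}

```bash
ls; mkdir -p pics; python3 - <<'E'
from plant import ctrl
import cv2,numpy as np
o=ctrl.get_obs();print({k:np.round(v,3) for k,v in o.items()})
for n in("scene","side"):
    p,d=ctrl.snapshot(n);cv2.imwrite(f"pics/{n}0.png",p[:,:,::-1]);np.save(f"pics/{n}0.npy",d);c=ctrl.calibration(n);print(c)
E
```

```text
pics
{'clock': np.float64(0.0), 'joint_pos': array([-5.7233e+01,  2.0592e+01,  6.3200e-01, -2.0000e-02, -7.0136e+01,
       -1.6507e+01]), 'qvel': array([0.081, 0.083, 0.046, 0.009, 0.041, 0.021]), 'tau': array([-0.0000e+00, -5.8272e+01,  2.9306e+01,  6.9970e+00,  7.0000e-03,
       -0.0000e+00]), 'tool_pos': array([ 0.189, -0.648,  0.226]), 'orientation': array([ 1.79903e+02, -1.00000e-02, -1.63747e+02]), 'force': array([ 0.445,  0.023, -0.455]), 'moment': array([-0.002,  0.01 , -0.019]), 'gripper_force': np.float64(0.0), 'opening': np.float64(0.088)}
{'vertical_fov': 49.14541599582729, 'cx': 255.1036751294815, 'cy': 193.32353925624344, 'rvec': array([ 0.75989196, -2.5272285 ,  1.19996774]), 'tvec': array([0.37222209, 0.29318331, 0.88728321])}
{'vertical_fov': 54.400283340833724, 'cx': 258.18357000441824, 'cy': 191.49795905252557, 'rvec': array([ 1.8850735 , -0.59063549,  0.43154093]), 'tvec': array([-0.4924838 ,  0.13424957,  0.88621999])}
```

View pics/scene0.png

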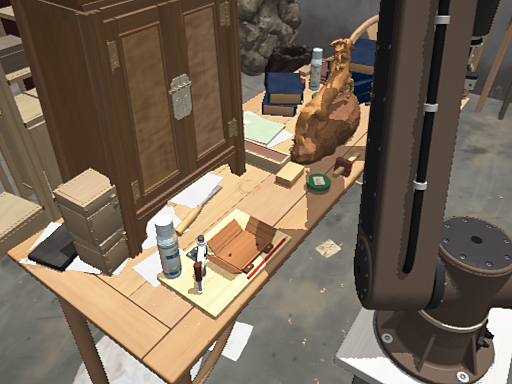

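View pics/side0.png

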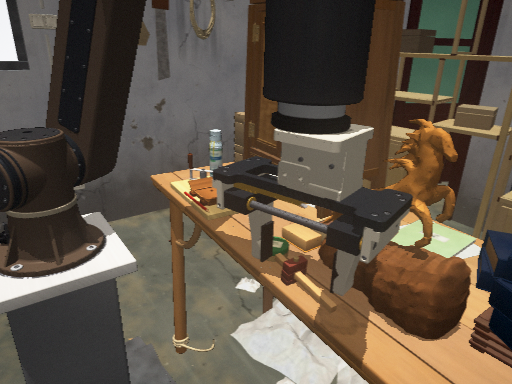

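The scene view shows the board at px (160–290, 210–315): handle at about (198,270), bottle at (168,245), pencil at (267,258). The side view is mostly blocked by the gripper. Next I'll fit the board's rectangle from depth.

```bash
cat > h.py <<'E'
import numpy as np,cv2
from plant import ctrl
from scipy.spatial.transform import Rotation as Ro
def world(n,d,obs=None):
    c=ctrl.calibration(n);f=192/np.tan(np.radians(c["vertical_fov"]/2))
    v,u=np.mgrid[:384,:512];P=np.stack([(u-c["cx"])/f*d,(v-c["cy"])/f*d,d],-1)
    if n=="wrist":
        H=np.array(c["hand_eye"]);P=P@H[:3,:3].T+H[:3,3]
        R=Ro.from_euler("xyz",obs["orientation"],degrees=True).as_matrix()
        return P@R.T+obs["tool_pos"]
    R=cv2.Rodrigues(c["rvec"])[0];return (P-c["tvec"])@R
E
python3 - <<'E'
from h import *
d=np.load("pics/scene0.npy");W=world("scene",d)
W[d==0]=9
img=cv2.imread("pics/scene0.png")
m=(abs(W[...,2]-.018)<.005);m[:195]=0;m[325:]=0;m[:,:150]=0;m[:,300:]=0
m=cv2.morphologyEx(m.astype(np.uint8),cv2.MORPH_OPEN,np.ones((3,3)))
k,l,s,_=cv2.connectedComponentsWithStats(m);b=1+np.argmax(s[1:,4]);m=l==b
P=W[m][:,:2].astype(np.float32);r=cv2.minAreaRect(P*1000);print(m.sum(),r,cv2.boxPoints(r))
# handle: high points
h=(W[...,2]>.07);h[:195]=0;h[325:]=0;h[:,:150]=0;h[:,300:]=0
k,l,s,c=cv2.connectedComponentsWithStats(h.astype(np.uint8))
for i in range(1,k):
    if s[i,4]>8:print(s[i],c[i],W[l==i].mean(0),W[l==i].max(0))
o=img[195:325,145:305];cv2.imwrite("pics/c0.png",cv2.resize(o,None,fx=4.6,fy=4.6,interpolation=cv2.INTER_CUBIC))
E
```

```text
2676 ((482.1618347167969, 151.9530029296875), (148.5594482421875, 185.7919464111328), 86.7563247680664) [[385.21173   83.04857 ]
 [570.70605   72.535995]
 [579.11194  220.85744 ]
 [393.6176   231.37001 ]]
[150 195  27  26 348] [158.27586207 203.32758621] [0.67442939 0.09214373 0.10354316] [0.6834211  0.12702164 0.14147059]
[155 214  26  51 971] [166.76107106 239.63542739] [0.56841187 0.22565543 0.16642341] [9. 9. 9.]
[197 235   9  10  70] [201.12857143 239.55714286] [0.52194112 0.11452954 0.08026445] [0.53368216 0.1226754  0.09150114]
[193 262  10  19 146] [198.1369863  270.43835616] [0.63211789 0.38329636 0.28215741] [9. 9. 9.]
```

View pics/c0.png

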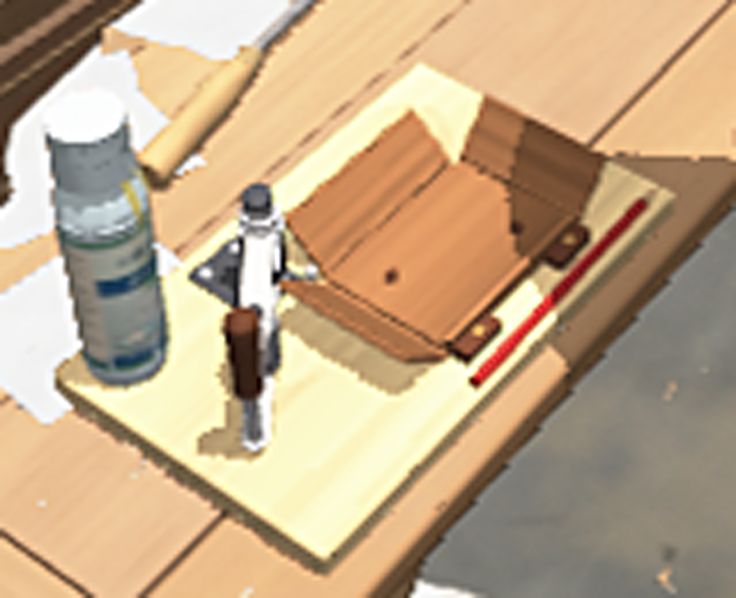

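The crop shows the right wall (530,160) and back wall (370,190) part raised, with the left wall (370,320) lying low. The handle is at (243,355), the pivot knob at (258,200), and the bottle at (110,240). Next I'll refine everything in the board frame.

```bash
cat >> h.py <<'E'
O=np.array([.4534,.0427,0]);YAW=-3.24
RB=Ro.from_euler("z",YAW,degrees=True).as_matrix()
def board(W):return ((W-O)@RB)*1000
E
python3 - <<'E'
from h import *
d=np.load("pics/scene0.npy");W=world("scene",d);W[d==0]=9
B=board(W);x,y,z=B[...,0],B[...,1],B[...,2]
def rng(n,m):
    p=B[m];print(n,len(p),np.round(np.median(p,0),1),np.round(np.percentile(p,5,0),1),np.round(np.percentile(p,95,0),1)) if len(p) else print(n,0)
bd=abs(z-18)<4
for a in(-90,-105):  # board x edges in the right part
    m=bd&(y>-110)&(y<-100)&(abs(x-22)<130);rng("bd right",m)
m=bd&(abs(x-22)<110)&(y>-140)&(y<210);rng("board",m);print("min/max",B[m].min(0),B[m].max(0))
rng("pencil strip",(z>21)&(z<30)&(x<-48)&(x>-75)&(abs(y)<120))
rng("back wall",(abs(y)<40)&(x>44)&(x<100)&(z>21)&(z<70))
rng("right wall",(y<-64)&(y>-115)&(abs(x)<38)&(z>21)&(z<70))
rng("left wall",(y>64)&(y<110)&(abs(x)<38)&(z>21)&(z<55))
rng("handle",(x<50)&(x>-60)&(y>100)&(z>72)&(z<125))
rng("bottle",(x>40)&(x<130)&(y>110)&(z>60)&(z<185))
m=(abs(y)<30)&(x>46)&(x<100)&(z>25)&(z<70);p=B[m];print("back ang",np.arctan2(np.polyfit(p[:,0],p[:,2],1)[0],1))
m=(y<-66)&(y>-115)&(abs(x)<30)&(z>25)&(z<70);p=B[m];print("right ang",np.arctan2(-np.polyfit(p[:,1],p[:,2],1)[0],1))
for n in("scene","side"):
  d=np.load(f"pics/{n}0.npy");w=world(n,d);w[d==0]=9
  for zl in(.03,.1,.15,.2,.3):
    m=(w[...,2]>zl)&(w[...,2]<.8)&(w[...,1]>-.9)&(w[...,1]<-.06)&(w[...,0]>.2)&(w[...,0]<.75)
    H,_,_=np.histogram2d(w[m][:,0],w[m][:,1],bins=[np.arange(.2,.76,.05),np.arange(-.9,-.05,.05)])
    if n=="scene":print(zl);print((H>3).astype(int))
E
```

```text
bd right 86 [  63.2 -104.6   17.5] [ -65.7 -109.2   15. ] [ 108.1 -100.4   19.6]
bd right 86 [  63.2 -104.6   17.5] [ -65.7 -109.2   15. ] [ 108.1 -100.4   19.6]
board 4004 [ 0.1 95.2 18. ] [-65.9 -92.1  15.4] [105.4 179.   21.4]
min/max [ -70.53825439 -116.76036476   14.02483235] [115.44103122 184.98617977  21.99889763]
pencil strip 246 [-61.8  -5.2  24.4] [-66.3 -86.1  21.5] [-49.7  55.2  28.6]
back wall 402 [57.6  1.4 36.7] [ 45.  -36.2  25.1] [70.3 36.2 47.9]
right wall 346 [ -0.5 -74.6  40.5] [-34.1 -84.8  28.2] [ 33.6 -65.   51.6]
left wall 164 [-2.1 82.3 44.9] [-35.2  65.7  30.4] [33.8 89.6 49.7]
handle 139 [ -6.8 160.6 102.2] [-10.5 151.7  76.7] [  1.5 165.3 117.3]
bottle 871 [ 75.  164.7 125.9] [ 68.1 141.1  67.4] [ 95.7 174.7 180.6]
back ang 0.6957790528967395
right ang 0.8126851343552515
0.03
[[0 0 0 0 0 0 0 0 0 0 0 0 0 0 0 0]
 [0 0 0 0 0 0 0 0 0 0 0 0 0 0 0 0]
 [0 0 0 0 0 0 0 0 0 0 0 0 0 0 0 0]
 [0 0 0 0 0 0 0 0 0 1 1 0 0 0 0 0]
 [0 0 0 0 0 1 1 1 1 1 0 0 0 0 0 0]
 [0 1 1 1 1 1 1 1 1 1 1 1 1 0 0 0]
 [1 1 1 1 1 1 1 1 1 1 1 1 1 0 0 0]
 [1 1 1 0 0 0 0 1 1 1 1 1 1 0 0 0]
 [0 1
[... 961 characters left out ...]
 0 0 0 0 0 0 0 0 0 0 0 0 0 0]
 [0 0 0 0 0 0 0 0 0 0 0 0 0 0 0 0]
 [0 0 0 0 0 0 0 0 0 0 0 0 0 0 0 0]
 [0 1 1 0 0 1 1 1 0 0 0 0 0 0 0 0]
 [1 1 1 1 0 1 1 1 1 0 0 0 0 0 0 0]
 [1 1 1 0 0 0 0 0 0 0 0 0 0 0 0 0]
 [0 0 0 0 0 0 0 0 0 0 0 0 0 1 1 0]
 [0 0 0 0 0 0 0 0 0 0 0 0 0 1 1 1]
 [0 0 0 0 0 0 0 0 0 0 0 0 0 0 0 0]]
0.3
[[0 0 0 0 0 0 0 0 0 0 0 0 0 0 0 0]
 [0 0 0 0 0 0 0 0 0 0 0 0 0 0 0 0]
 [0 0 0 0 0 0 0 0 0 0 0 0 0 0 0 0]
 [0 0 0 0 0 0 0 0 0 0 0 0 0 0 0 0]
 [0 0 0 0 0 0 0 0 0 0 0 0 0 0 0 0]
 [0 0 0 0 0 1 1 0 0 0 0 0 0 0 0 0]
 [0 0 0 0 0 1 1 1 0 0 0 0 0 0 0 0]
 [0 0 0 0 0 0 0 0 0 0 0 0 0 0 0 0]
 [0 0 0 0 0 0 0 0 0 0 0 0 0 1 1 0]
 [0 0 0 0 0 0 0 0 0 0 0 0 0 1 1 1]
 [0 0 0 0 0 0 0 0 0 0 0 0 0 0 0 0]]
```

```bash
cat >> h.py <<'E'
RT=Ro.from_euler("xyz",[180,0,180+YAW],degrees=True)
def to(bx,by,bz,dyaw=0):
    o=ctrl.get_obs();R=Ro.from_euler("xyz",o["orientation"],degrees=True)
    w=O+RB@np.array([bx,by,bz])/1000
    t=R.inv().apply(w-o["tool_pos"])*1000
    r=(R.inv()*Ro.from_euler("z",dyaw,degrees=True)*RT).as_rotvec(degrees=True)/5
    print("to",(bx,by,bz),"t",t.round(1),"r",r.round(2),"now",board(o["tool_pos"]).round(1),"F",o["force"].round(1))
E
python3 - <<'E'
from h import *
d=np.load("pics/scene0.npy");W=world("scene",d);W[d==0]=9
for y0 in np.arange(-.3,.35,.05):
    m=(W[...,2]>.1)&(W[...,2]<.5)&(abs(W[...,1]-y0-.025)<.025)&(W[...,0]<1)&(W[...,0]>.3)
    if m.sum()>5:print(round(y0,2),np.percentile(W[m][:,0],[2,10,50]).round(3))
print(board(np.array([.27,-.40,0])),);b=board(np.array([.27,-.40,0]));to(b[0],b[1],250);to(0,-125,150);to(0,-125,40)
E
```

```text
-0.25 [0.645 0.647 0.649]
-0.2 [0.65  0.658 0.662]
-0.15 [0.662 0.666 0.67 ]
-0.1 [0.664 0.667 0.672]
-0.05 [0.661 0.665 0.669]
-0.0 [0.668 0.671 0.678]
0.05 [0.673 0.678 0.682]
0.1 [0.67  0.676 0.679]
0.15 [0.536 0.67  0.755]
0.2 [0.463 0.542 0.684]
0.25 [0.681 0.683 0.713]
[-158.08608907 -452.35786546    0.        ]
to (np.float64(-158.0860890747938), np.float64(-452.35786545724665), 250) t [-147.2  215.   -24. ] r [ 0.02 -0.    3.9 ] now [-225.1 -704.1  225.7] F [ 0.1 -0.3  0.1]
to (0, -125, 150) t [-405.5  470.7   76.4] r [ 0.02 -0.    3.9 ] now [-225.1 -704.1  225.7] F [ 0.1 -0.3  0.1]
to (0, -125, 40) t [-405.5  470.5  186.4] r [ 0.02 -0.    3.9 ] now [-225.1 -704.1  225.7] F [ 0.1 -0.3  0.1]
```

Call:
arm_command:
  steps:
    - {"translation": [-20, 40, -20], "rotation": [0, 0, 0.8], "claw": 0}
    - {"translation": [-48, 80, -24], "rotation": [0, 0, 1.6], "claw": 0}
    - {"translation": [-75, 120, -24], "rotation": [0, 0, 2.4], "claw": 0}
    - {"translation": [-105, 160, -24], "rotation": [0, 0, 3.2], "claw": 0}
    - {"translation": [-135, 198, -24], "rotation": [0.02, 0, 3.9], "claw": 0}

```text
clock: 0.6
tool_pos: [0.2631, -0.4182, 0.2503]
orientation: [-179.9, 0.0, 176.6]
force: [1.3, 0.5, 0.5]
opening: 0.0528
gripper_force: 0.0
```

```bash
python3 -c "
from h import *
to(0,-130,150);to(0,-130,40)"
```

```text
to (0, -130, 150) t [-162.8  341.6   99.8] r [-0.02  0.   -0.04] now [-164.  -470.9  250.3] F [1.3 0.5 0.5]
to (0, -130, 40) t [-162.8  341.7  209.8] r [-0.02  0.   -0.04] now [-164.  -470.9  250.3] F [1.3 0.5 0.5]
```

Call:
arm_command:
  steps:
    - {"translation": [-22, 42, 0], "rotation": [0, 0, 0], "claw": 0}
    - {"translation": [-44, 84, 0], "rotation": [0, 0, 0], "claw": 0}
    - {"translation": [-66, 126, 0], "rotation": [0, 0, 0], "claw": 0}
    - {"translation": [-88, 168, 0], "rotation": [0, 0, 0], "claw": 0}
    - {"translation": [-110, 210, 0], "rotation": [0, 0, 0], "claw": 0}

```text
clock: 1.1
tool_pos: [0.3852, -0.2148, 0.2504]
orientation: [-179.9, 0.0, 176.8]
force: [1.6, -1.3, -0.2]
opening: 0.013
gripper_force: 0.0
```

Call:
arm_command:
  steps:
    - {"translation": [-20, 43, 10], "rotation": [0, 0, 0], "claw": 0}
    - {"translation": [-40, 86, 20], "rotation": [0, 0, 0], "claw": 0}
    - {"translation": [-53, 115, 40], "rotation": [0, 0, 0], "claw": 0}
    - {"translation": [-53, 132, 70], "rotation": [0, 0, 0], "claw": 0}
    - {"translation": [-53, 132, 100], "rotation": [0, 0, 0], "claw": 0}

```text
clock: 1.6
tool_pos: [0.4458, -0.086, 0.1492]
orientation: [-179.9, 0.1, 176.9]
force: [0.0, -0.5, -0.3]
opening: 0.0004
gripper_force: 0.0
```

```bash
python3 -c "
from h import *
o=ctrl.get_obs()
p,d=ctrl.snapshot('wrist');cv2.imwrite('pics/w1.png',p[:,:,::-1])
print(np.round(ctrl.calibration('wrist')['hand_eye'],3))
to(0,-130,40)"
```

```text
[[-0.    -0.964 -0.265  0.071]
 [ 1.    -0.     0.    -0.001]
 [-0.    -0.265  0.964 -0.16 ]
 [ 0.     0.     0.     1.   ]]
to (0, -130, 40) t [ -4.4   0.2 104.3] r [-0.02 -0.07  0.01] now [  -3.7 -130.   144.4] F [-3.4  0.7 -5.5]
```

View pics/w1.png

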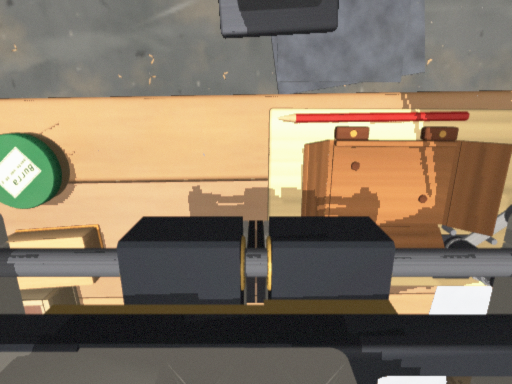

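The wrist view shows the shut fingers centred at (256,262), just right of the tray, with the right wall at (318,185). Going down outside it and pushing left (+y).

Call:
arm_command:
  steps:
    - {"translation": [-4, 0, 40], "rotation": [0, 0, 0], "claw": 0}
    - {"translation": [-4, 0, 80], "rotation": [0, 0, 0], "claw": 0}
    - {"translation": [-4, 0, 110], "rotation": [0, 0, 0], "claw": 0}
    - {"translation": [-4, 0, 110], "rotation": [0, 0, 0], "claw": 0}
    - {"translation": [-4, 15, 110], "rotation": [0, 0, 0], "claw": 0}

```text
clock: 2.15
tool_pos: [0.4498, -0.0744, 0.0404]
orientation: [-179.8, -0.1, 176.7]
force: [0.1, 0.4, -0.5]
opening: 0.0006
gripper_force: 0.0
```

Call:
arm_command:
  steps:
    - {"translation": [0, 5, 0], "rotation": [0, 0, 0], "claw": 0}
    - {"translation": [0, 10, 0], "rotation": [0, 0, 0], "claw": 0}
    - {"translation": [0, 15, 0], "rotation": [0, 0, 0], "claw": 0}
    - {"translation": [0, 20, 0], "rotation": [0, 0, 0], "claw": 0}
    - {"translation": [0, 25, 0], "rotation": [0, 0, 0], "claw": 0}

```text
clock: 2.65
tool_pos: [0.4516, -0.0482, 0.0404]
orientation: [-179.9, 0.1, 176.8]
force: [-0.1, -1.4, 0.4]
opening: 0.0003
gripper_force: 0.8
```

```bash
python3 -c "
from h import *
to(0,-81,35)"
```

```text
to (0, -81, 35) t [3.4 9.9 5.3] r [-0.02  0.01 -0.  ] now [  3.4 -90.9  40.4] F [-0.1 -1.4  0.4]
```

Call:
arm_command:
  steps:
    - {"translation": [0, 2, 0], "rotation": [0, 0, 0], "claw": 0}
    - {"translation": [0, 4, 0], "rotation": [0, 0, 0], "claw": 0}
    - {"translation": [0, 6, 0], "rotation": [0, 0, 0], "claw": 0}
    - {"translation": [0, 8, 0], "rotation": [0, 0, 0], "claw": 0}
    - {"translation": [0, 8, 0], "rotation": [0, 0, 0], "claw": 0}

```text
clock: 3.15
tool_pos: [0.4519, -0.0403, 0.0399]
orientation: [-179.9, 0.0, 176.8]
force: [0.8, 0.1, 0.7]
opening: 0.0008
gripper_force: 0.0
```

```bash
python3 -c "
from h import *
to(0,-81,35)
p,d=ctrl.snapshot('scene');W=world('scene',d);B=board(W);x,y,z=B[...,0],B[...,1],B[...,2]
m=(y<-50)&(y>-105)&(x<30)&(x>-40)&(z>25)&(z<70);q=B[m]
for zz in range(25,66,5):
  s=q[abs(q[:,2]-zz)<2.5]
  if len(s):print(zz,len(s),np.median(s[:,1]).round(1))
"
```

```text
to (0, -81, 35) t [3.2 2.  4.9] r [-0.02  0.    0.  ] now [  3.2 -83.   39.9] F [0.8 0.1 0.7]
25 24 -57.7
30 24 -57.9
35 24 -58.2
40 23 -59.3
45 33 -59.7
50 31 -60.4
55 40 -61.6
60 43 -63.9
65 13 -69.1
```

Call:
arm_command:
  steps:
    - {"translation": [0, 1, 0], "rotation": [0, 0, 0], "claw": 0}
    - {"translation": [0, 2, 0], "rotation": [0, 0, 0], "claw": 0}
    - {"translation": [0, 3, 0], "rotation": [0, 0, 0], "claw": 0}
    - {"translation": [0, 4, 0], "rotation": [0, 0, 0], "claw": 0}
    - {"translation": [0, 4, 0], "rotation": [0, 0, 0], "claw": 0}

```text
clock: 3.7
tool_pos: [0.4522, -0.0364, 0.0399]
orientation: [-179.9, 0.0, 176.8]
force: [-0.8, -1.3, 0.3]
opening: 0.0002
gripper_force: 0.2
```

Call:
arm_command:
  steps:
    - {"translation": [0, 1, 0], "rotation": [0, 0, 0], "claw": 0}
    - {"translation": [0, 2, 0], "rotation": [0, 0, 0], "claw": 0}
    - {"translation": [0, 2, 0], "rotation": [0, 0, 0], "claw": 0}
    - {"translation": [0, 2, 0], "rotation": [0, 0, 0], "claw": 0}

```text
clock: 4.1
tool_pos: [0.4521, -0.0352, 0.04]
orientation: [-179.8, -0.0, 176.8]
force: [1.0, -7.1, 0.2]
opening: 0.0005
gripper_force: 3.2
```

Right wall is home (7 N at the stop). Now round behind the back wall.

Call:
arm_command:
  steps:
    - {"translation": [0, -22, 0], "rotation": [0, 0, 0], "claw": 0}
    - {"translation": [0, -24, -40], "rotation": [0, 0, 0], "claw": 0}
    - {"translation": [-20, -24, -65], "rotation": [0, 0, 0], "claw": 0}
    - {"translation": [-60, -5, -65], "rotation": [0, 0, 0], "claw": 0}
    - {"translation": [-98, 25, -65], "rotation": [0, 0, 0], "claw": 0}

```text
clock: 4.6
tool_pos: [0.5533, -0.0152, 0.1065]
orientation: [-180.0, 0.2, 176.7]
force: [-0.2, 0.6, -0.6]
opening: 0.0002
gripper_force: 0.0
```

```bash
python3 -c "
from h import *
to(101,-30,105);to(101,-30,40)"
```

```text
to (101, -30, 105) t [ 2.1 22.1  1.5] r [-0.01  0.04 -0.02] now [103.  -52.1 106.5] F [-0.2  0.6 -0.6]
to (101, -30, 40) t [ 2.3 22.2 66.5] r [-0.01  0.04 -0.02] now [103.  -52.1 106.5] F [-0.2  0.6 -0.6]
```

Call:
arm_command:
  steps:
    - {"translation": [0, 22, 0], "rotation": [0, 0, 0], "claw": 0}
    - {"translation": [0, 22, 35], "rotation": [0, 0, 0], "claw": 0}
    - {"translation": [0, 22, 66], "rotation": [0, 0, 0], "claw": 0}
    - {"translation": [0, 22, 66], "rotation": [0, 0, 0], "claw": 0}
    - {"translation": [10, 22, 66], "rotation": [0, 0, 0], "claw": 0}

```text
clock: 5.1
tool_pos: [0.5434, 0.0074, 0.039]
orientation: [-179.9, -0.0, 176.8]
force: [-0.2, 0.6, 1.5]
opening: 0.0005
gripper_force: 0.0
```

Call:
arm_command:
  steps:
    - {"translation": [6, 0, 0], "rotation": [0, 0, 0], "claw": 0}
    - {"translation": [12, 0, 0], "rotation": [0, 0, 0], "claw": 0}
    - {"translation": [18, 0, 0], "rotation": [0, 0, 0], "claw": 0}
    - {"translation": [24, 0, 0], "rotation": [0, 0, 0], "claw": 0}
    - {"translation": [28, 0, 0], "rotation": [0, 0, 0], "claw": 0}

```text
clock: 5.6
tool_pos: [0.5138, 0.009, 0.0391]
orientation: [-179.9, -0.0, 176.7]
force: [0.8, -0.2, 1.5]
opening: 0.0003
gripper_force: 0.5
```

```bash
python3 -c "
from h import *
to(52,-30,40)"
```

```text
to (52, -30, 40) t [10.2  0.3 -0.9] r [-0.02 -0.   -0.  ] now [ 62.2 -30.3  39.1] F [ 0.8 -0.2  1.5]
```

Call:
arm_command:
  steps:
    - {"translation": [2, 0, 0], "rotation": [0, 0, 0], "claw": 0}
    - {"translation": [4, 0, 0], "rotation": [0, 0, 0], "claw": 0}
    - {"translation": [6, 0, 0], "rotation": [0, 0, 0], "claw": 0}
    - {"translation": [8, 0, 0], "rotation": [0, 0, 0], "claw": 0}
    - {"translation": [8, 0, 0], "rotation": [0, 0, 0], "claw": 0}

```text
clock: 6.1
tool_pos: [0.5073, 0.0095, 0.0389]
orientation: [-179.9, 0.1, 176.8]
force: [2.9, -1.5, -2.1]
opening: 0.0002
gripper_force: 1.6
```

Call:
arm_command:
  steps:
    - {"translation": [1, 0, 0], "rotation": [0, 0, 0], "claw": 0}
    - {"translation": [2, 0, 0], "rotation": [0, 0, 0], "claw": 0}
    - {"translation": [3, 0, 0], "rotation": [0, 0, 0], "claw": 0}
    - {"translation": [3, 0, 0], "rotation": [0, 0, 0], "claw": 0}

```text
clock: 6.5
tool_pos: [0.507, 0.0099, 0.0393]
orientation: [-180.0, 0.3, 176.8]
force: [12.7, -5.9, -7.6]
opening: 0.0002
gripper_force: 6.4
```

```bash
python3 -c "
from h import *
to(52,-30,40)
p,d=ctrl.snapshot('scene');cv2.imwrite('pics/c2.png',cv2.resize(p[185:315,145:305,::-1],None,fx=4.6,fy=4.6,interpolation=cv2.INTER_CUBIC))
W=world('scene',d);B=board(W);x,y,z=B[...,0],B[...,1],B[...,2]
for n,m,i in(('back',(abs(y)<48)&(x>25)&(x<70)&(z>25)&(z<70),0),('right',(y<-50)&(y>-105)&(x<30)&(x>-40)&(z>25)&(z<70),1)):
  q=B[m]
  for zz in range(25,66,5):
    s=q[abs(q[:,2]-zz)<2.5]
    if len(s):print(n,zz,len(s),np.median(s[:,i]).round(1))
"
```

```text
to (52, -30, 40) t [ 3.3 -0.3 -0.7] r [-0.01  0.06  0.01] now [ 55.4 -29.7  39.3] F [12.7 -5.9 -7.6]
back 25 28 37.5
back 30 31 37.7
back 35 36 37.7
back 40 38 37.6
back 45 37 37.6
back 50 49 38.1
back 55 44 37.7
back 60 81 39.6
back 65 17 43.3
right 25 16 -56.3
right 30 33 -56.3
right 35 29 -56.4
right 40 32 -56.0
right 45 32 -56.8
right 50 32 -56.7
right 55 31 -56.8
right 60 50 -57.7
```

View pics/c2.png

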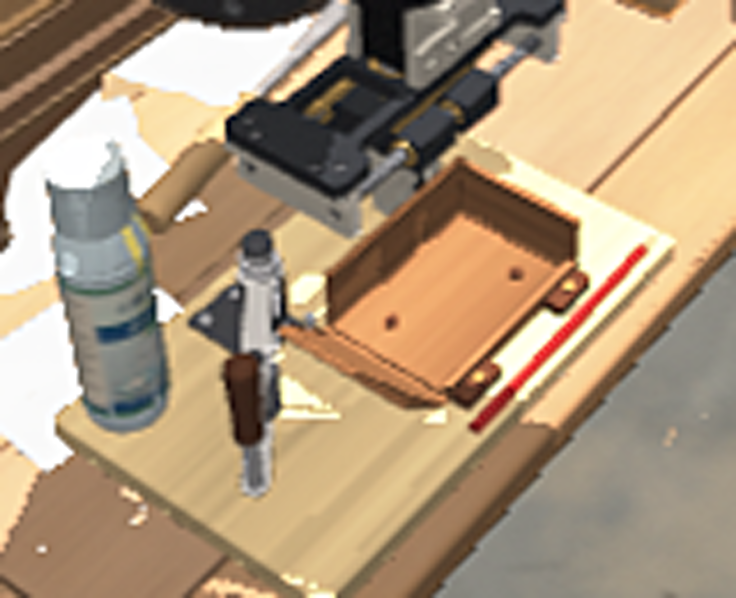

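Both walls stand square in the picture (back wall around (450,220), right wall around (520,210)); the handle is at (243,400). Now I'll locate the handle axis and back the tool off.

Call:
arm_command:
  steps:
    - {"translation": [-20, 0, 0], "rotation": [0, 0, 0], "claw": 0}
    - {"translation": [-20, 0, -40], "rotation": [0, 0, 0], "claw": 0}
    - {"translation": [-20, 0, -85], "rotation": [0, 0, 0], "claw": 0}
    - {"translation": [10, 0, -95], "rotation": [0, 0, 0], "claw": 87}
    - {"translation": [50, 0, -95], "rotation": [0, 0, 0], "claw": 87}

```text
clock: 7.05
tool_pos: [0.4549, 0.0131, 0.1353]
orientation: [-180.0, 0.1, 176.7]
force: [-0.9, 0.7, -0.7]
opening: 0.0115
gripper_force: 0.0
```

```bash
python3 - <<'E'
from h import *
d=np.load("pics/scene0.npy");W=world("scene",d);W[d==0]=9;B=board(W);x,y,z=B[...,0],B[...,1],B[...,2]
c=ctrl.calibration("scene");C=board(-cv2.Rodrigues(c["rvec"])[0].T@c["tvec"])
p=B[(x<30)&(x>-40)&(y>130)&(z>75)&(z<112)]
from scipy.optimize import least_squares
r=least_squares(lambda a:np.hypot(p[:,0]-a[0],p[:,1]-a[1])-8.5,np.median(p,0)[:2]+6*(np.median(p,0)-C)[:2]/np.linalg.norm((np.median(p,0)-C)[:2]),loss="soft_l1")
a=r.x;v=a-[66,75];print(C,a,np.hypot(*v),np.degrees(np.arctan2(v[1],v[0])))
th=np.arctan2(v[1],v[0])
for q in(0,.2,.4,.6,.8,.95):print(q,66+108*np.cos(th+q),75+108*np.sin(th+q))
to(*a,127)
E
```

```text
[-447.38382072  558.13765111  787.01866415] [ -1.53862489 156.46912421] 105.82383498871124 129.65903205711442
0 -2.927491509741074 158.14445810861102
0.2 -18.071784574888937 142.79332591334833
0.4 -29.86440089289387 124.73948774813155
0.6 -37.83520606490981 104.70269316842695
0.8 -41.66642924205871 83.4817459443657
0.95 -41.72494757323656 67.29703496415601
to (np.float64(-1.5386248862280998), np.float64(156.46912421399506), 127) t [  4.9 186.    8.2] r [-0.01  0.03 -0.01] now [  3.1 -29.5 135.3] F [-0.9  0.7 -0.7]
```

Call:
arm_command:
  steps:
    - {"translation": [6, 46, 0], "rotation": [0, 0, 0], "claw": 87}
    - {"translation": [6, 92, 0], "rotation": [0, 0, 0], "claw": 87}
    - {"translation": [6, 138, 0], "rotation": [0, 0, 0], "claw": 87}
    - {"translation": [6, 175, 0], "rotation": [0, 0, 0], "claw": 87}
    - {"translation": [6, 188, 0], "rotation": [0, 0, 0], "claw": 87}

```text
clock: 7.55
tool_pos: [0.4583, 0.2034, 0.1333]
orientation: [-179.9, -0.0, 176.9]
force: [0.6, -0.9, -0.8]
opening: 0.051
gripper_force: 0.0
```

```bash
python3 -c "
from h import *
to(-3,158,76)
p,d=ctrl.snapshot('wrist');cv2.imwrite('pics/w3.png',p[:,:,::-1])"
```

```text
to (-3, 158, 76) t [-1.2 -2.6 57.3] r [-0.02 -0.    0.03] now [ -4.2 160.7 133.3] F [ 0.6 -0.9 -0.8]
```

View pics/w3.png

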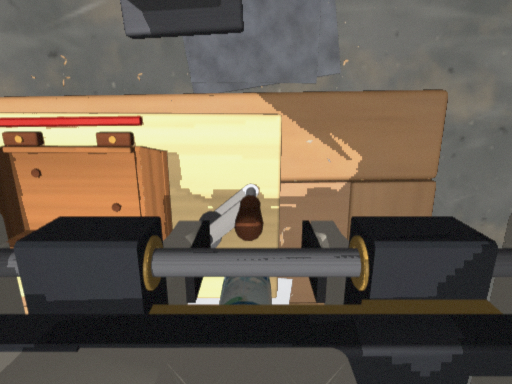

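The wrist view shows the handle top at (250,225), midway between the opening fingers (185 and 325). Lowering, then checking x.

Call:
arm_command:
  steps:
    - {"translation": [-1, -3, 0], "rotation": [0, 0, 0], "claw": 87}
    - {"translation": [-1, -3, 0], "rotation": [0, 0, 0], "claw": 87}
    - {"translation": [-1, -3, 25], "rotation": [0, 0, 0], "claw": 87}
    - {"translation": [-1, -3, 57], "rotation": [0, 0, 0], "claw": 87}
    - {"translation": [-1, -3, 57], "rotation": [0, 0, 0], "claw": 87}

```text
clock: 8.1
tool_pos: [0.4571, 0.1942, 0.0735]
orientation: [-179.6, -0.3, 176.6]
force: [-0.3, -0.9, 0.4]
opening: 0.0861
gripper_force: 0.0
```

```bash
python3 -c "
from h import *
to(-3,158,76)
o=ctrl.get_obs();p,d=ctrl.snapshot('wrist');B=board(world('wrist',d,o));x,y,z=B[...,0],B[...,1],B[...,2]
m=(d>0)&(abs(x+3)<20)&(abs(y-158)<18)&(z>85)&(z<125);q=B[m]
if len(q):print(len(q),q.min(0),q.max(0),np.median(q,0));t=q[q[:,2]>114];print(len(t),t.min(0),t.max(0)) if len(t) else 0"
```

```text
to (-3, 158, 76) t [-1.9  6.5 -2.6] r [-0.07 -0.06 -0.03] now [ -4.9 151.5  73.5] F [-0.3 -0.9  0.4]
957 [ -9.10902124 145.76240602  85.01005687] [  7.65990878 163.72661842 120.0438382 ] [ -1.78465863 154.84718723 117.19088674]
741 [ -5.54442612 146.48314236 114.01061953] [  7.65990878 163.57124614 120.0438382 ]
```

Call:
arm_command:
  steps:
    - {"translation": [-4, 3, -2], "rotation": [0, 0, 0], "claw": 87}
    - {"translation": [-4, 3, -2], "rotation": [0, 0, 0], "claw": 10}
    - {"translation": [-4, 3, -2], "rotation": [0, 0, 0], "claw": 10}
    - {"translation": [-4, 3, -2], "rotation": [0, 0, 0], "claw": 10}
    - {"translation": [-4, 3, -2], "rotation": [0, 0, 0], "claw": 10}

```text
clock: 8.65
tool_pos: [0.4636, 0.2004, 0.079]
orientation: [-179.9, 0.0, 176.8]
force: [0.2, -1.2, 0.3]
opening: 0.0608
gripper_force: 0.0
```

Call:
arm_command:
  steps:
    - {"translation": [0, 0, 0], "rotation": [0, 0, 0], "claw": 5}
    - {"translation": [0, 0, 0], "rotation": [0, 0, 0], "claw": 5}
    - {"translation": [0, 0, 0], "rotation": [0, 0, 0], "claw": 5}
    - {"translation": [0, 0, 0], "rotation": [0, 0, 0], "claw": 5}
    - {"translation": [0, 0, 0], "rotation": [0, 0, 0], "claw": 5}

```text
clock: 9.15
tool_pos: [0.4635, 0.2001, 0.0784]
orientation: [-179.9, 0.0, 176.8]
force: [0.2, -4.6, 0.2]
opening: 0.0204
gripper_force: 3.0
```

```bash
python3 -c "
from h import *
to(-3,158,76)"
```

```text
to (-3, 158, 76) t [4.1 0.3 2.4] r [-0.02  0.    0.  ] now [  1.1 157.7  78.4] F [ 0.2 -4.6  0.2]
```

Call:
arm_command:
  steps:
    - {"translation": [0, 0, 0], "rotation": [0, 0, 0], "claw": 5}
    - {"translation": [0, 0, 0], "rotation": [0, 0, 0], "claw": 5}
    - {"translation": [4, -3.5, 0], "rotation": [0, 0, 0], "claw": 5}
    - {"translation": [8, -7.2, 0], "rotation": [0, 0, 0], "claw": 5}
    - {"translation": [11.5, -11.3, 0], "rotation": [0, 0, 0], "claw": 5}

```text
clock: 9.65
tool_pos: [0.4524, 0.1899, 0.0786]
orientation: [-180.0, 0.1, 176.8]
force: [6.0, -0.4, -5.0]
opening: 0.0171
gripper_force: 30.0
```

```bash
python3 -c "
from h import *
to(-18.1,142.8,78)
o=ctrl.get_obs();print(o['opening'],o['gripper_force'])
p,d=ctrl.snapshot('wrist');cv2.imwrite('pics/w4.png',p[:,:,::-1])
B=board(world('wrist',d,o));x,y,z=B[...,0],B[...,1],B[...,2]
m=(d>0)&(abs(x+10)<25)&(abs(y-148)<9)&(z>110)&(z<125);q=B[m];print(len(q),q.min(0),q.max(0),np.median(q,0))"
```

```text
to (-18.1, 142.8, 78) t [ 8.7 -4.1  0.6] r [-0.01  0.02  0.  ] now [ -9.4 146.9  78.6] F [ 6.  -0.4 -5. ]
0.017123859278307618 29.999412414617836
262 [-19.75677034 139.2535114  110.03231146] [  0.46810469 156.94330293 124.89574067] [ -6.17298253 146.98648864 116.60696554]
```

View pics/w4.png

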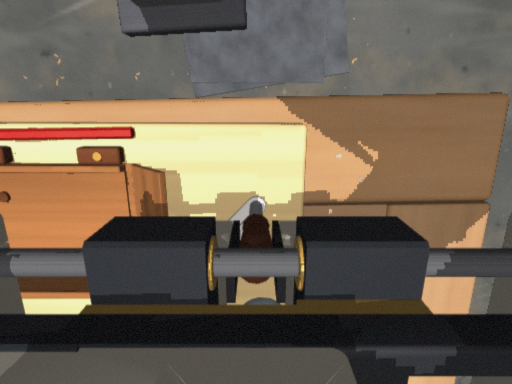

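The handle (256,245) is held firmly between the fingers. Swinging in along the arc.

Call:
arm_command:
  steps:
    - {"translation": [6.4, -4.5, 0], "rotation": [0, 0, 0], "claw": 5}
    - {"translation": [11.4, -11, 0], "rotation": [0, 0, 0], "claw": 5}
    - {"translation": [16.4, -19, 0], "rotation": [0, 0, 0], "claw": 5}
    - {"translation": [20.7, -27, 0], "rotation": [0, 0, 0], "claw": 5}
    - {"translation": [24.2, -35.6, 0], "rotation": [0, 0, 0], "claw": 5}

```text
clock: 10.2
tool_pos: [0.4282, 0.1568, 0.0789]
orientation: [179.9, 0.3, 176.8]
force: [17.7, -0.7, -17.1]
opening: 0.0174
gripper_force: 30.0
```

```bash
cat >>h.py <<'E'
def arc(r,*A):
    b=board(ctrl.get_obs()["tool_pos"]);v=b[:2]-[66,75];print("r,ang",np.hypot(*v),np.degrees(np.arctan2(v[1],v[0]))%360)
    for a in A:to(66+r*np.cos(np.radians(a)),75+r*np.sin(np.radians(a)),78.5)
E
python3 -c "
from h import *
arc(106,165,170,175,180,184,187);print(ctrl.get_obs()['opening'])"
```

```text
r,ang 104.52557928041608 159.0031168231484
to (np.float64(-36.388137586641236), np.float64(102.43481878086723), 78.5) t [  4.8 -10.    0.4] r [0.02 0.06 0.01] now [-31.6 112.5  78.9] F [ 17.7  -0.7 -17.1]
to (np.float64(-38.38962181929405), np.float64(93.40670683269461), 78.5) t [  6.8 -19.    0.3] r [0.02 0.06 0.01] now [-31.6 112.5  78.9] F [ 17.7  -0.7 -17.1]
to (np.float64(-39.596637997725026), np.float64(84.23850873125177), 78.5) t [  8.  -28.2   0.3] r [0.02 0.06 0.01] now [-31.6 112.5  78.9] F [ 17.7  -0.7 -17.1]
to (np.float64(-40.0), np.float64(75.00000000000001), 78.5) t [  8.5 -37.4   0.3] r [0.02 0.06 0.01] now [-31.6 112.5  78.9] F [ 17.7  -0.7 -17.1]
to (np.float64(-39.74178932754137), np.float64(67.60581378312273), 78.5) t [  8.2 -44.8   0.3] r [0.02 0.06 0.01] now [-31.6 112.5  78.9] F [ 17.7  -0.7 -17.1]
to (np.float64(-39.20989207398014), np.float64(62.08184959905439), 78.5) t [  7.7 -50.4   0.3] r [0.02 0.06 0.01] now [-31.6 112.5  78.9] F [ 17.7  -0.7 -17.1]
0.0174455686154996
```

Call:
arm_command:
  steps:
    - {"translation": [-0.5, -5, 0.5], "rotation": [0, 0, 0], "claw": 5}
    - {"translation": [0.9, -9.4, 1], "rotation": [0, 0, 0], "claw": 5}
    - {"translation": [2, -14, 1], "rotation": [0, 0, 0], "claw": 5}
    - {"translation": [2.8, -18.2, 1], "rotation": [0, 0, 0], "claw": 5}
    - {"translation": [4, -27, 1], "rotation": [0, 0, 0], "claw": 5}

```text
clock: 10.7
tool_pos: [0.4211, 0.1312, 0.0785]
orientation: [179.8, 0.2, 176.8]
force: [-1.8, 9.0, 3.7]
opening: 0.0176
gripper_force: 30.0
```

```bash
python3 -c "
from h import *
arc(104.5,180,184,187);print(ctrl.get_obs()['opening'])"
```

```text
r,ang 103.90474526530622 173.61718060118886
to (np.float64(-38.5), np.float64(75.00000000000001), 78.5) t [  1.2 -11.6  -0.1] r [0.03 0.04 0.01] now [-37.3  86.6  78.5] F [-1.8  9.   3.7]
to (np.float64(-38.24544325215163), np.float64(67.71044849373891), 78.5) t [  1.  -18.8  -0.1] r [0.03 0.04 0.01] now [-37.3  86.6  78.5] F [-1.8  9.   3.7]
to (np.float64(-37.721072846518155), np.float64(62.26465361416211), 78.5) t [  0.5 -24.3  -0.1] r [0.03 0.04 0.01] now [-37.3  86.6  78.5] F [-1.8  9.   3.7]
0.01756415977328737
```

Call:
arm_command:
  steps:
    - {"translation": [0.4, -3, 0], "rotation": [0, 0, 0], "claw": 5}
    - {"translation": [0.7, -6, 0], "rotation": [0, 0, 0], "claw": 5}
    - {"translation": [0.8, -9, 0], "rotation": [0, 0, 0], "claw": 5}
    - {"translation": [0.8, -12, 0], "rotation": [0, 0, 0], "claw": 5}
    - {"translation": [0.8, -15, 0], "rotation": [0, 0, 0], "claw": 5}

```text
clock: 11.2
tool_pos: [0.4194, 0.116, 0.0785]
orientation: [179.9, 0.2, 176.8]
force: [-3.0, 8.3, 2.5]
opening: 0.0173
gripper_force: 30.0
```

Call:
arm_command:
  steps:
    - {"translation": [0, -1, 0], "rotation": [0, 0, 0], "claw": 5}
    - {"translation": [0, -2, 0], "rotation": [0, 0, 0], "claw": 5}
    - {"translation": [0, -2, 0], "rotation": [0, 0, 0], "claw": 5}

```text
clock: 11.5
tool_pos: [0.4193, 0.1139, 0.0785]
orientation: [179.9, 0.2, 176.8]
force: [-2.3, 8.1, 2.9]
opening: 0.0177
gripper_force: 30.0
```

```bash
python3 -c "
from h import *
arc(104.5,184,187);print(ctrl.get_obs()['opening'])"
```

```text
r,ang 104.27499531742836 183.18662582567356
to (np.float64(-38.24544325215163), np.float64(67.71044849373891), 78.5) t [ 0.1 -1.5 -0. ] r [0.03 0.04 0.  ] now [-38.1  69.2  78.5] F [-2.3  8.1  2.9]
to (np.float64(-37.721072846518155), np.float64(62.26465361416211), 78.5) t [-0.4 -6.9 -0. ] r [0.03 0.04 0.  ] now [-38.1  69.2  78.5] F [-2.3  8.1  2.9]
0.01767198407071925
```

Not at the stop yet; easing on.

Call:
arm_command:
  steps:
    - {"translation": [0, -1, 0], "rotation": [0, 0, 0], "claw": 5}
    - {"translation": [0, -2, 0], "rotation": [0, 0, 0], "claw": 5}
    - {"translation": [0, -3, 0], "rotation": [0, 0, 0], "claw": 5}
    - {"translation": [0, -3, 0], "rotation": [0, 0, 0], "claw": 5}

```text
clock: 11.9
tool_pos: [0.4193, 0.1118, 0.0785]
orientation: [179.8, 0.2, 176.8]
force: [-3.2, 12.1, 1.0]
opening: 0.0174
gripper_force: 30.0
```

Call:
arm_command:
  steps:
    - {"translation": [0, -1, 0], "rotation": [0, 0, 0], "claw": 5}
    - {"translation": [0, -2, 0], "rotation": [0, 0, 0], "claw": 5}
    - {"translation": [0, -2, 0], "rotation": [0, 0, 0], "claw": 5}

```text
clock: 12.2
tool_pos: [0.4195, 0.111, 0.0786]
orientation: [179.7, 0.3, 176.8]
force: [-6.3, 18.9, 1.9]
opening: 0.0174
gripper_force: 30.0
```

```bash
python3 -c "
from h import *
arc(104.5,184,187);print(ctrl.get_obs()['opening'])"
```

```text
r,ang 104.05466537630983 184.78807791593968
to (np.float64(-38.24544325215163), np.float64(67.71044849373891), 78.5) t [0.6 1.4 0.1] r [0.07 0.05 0.  ] now [-37.7  66.3  78.6] F [-6.3 18.9  1.9]
to (np.float64(-37.721072846518155), np.float64(62.26465361416211), 78.5) t [ 0.  -4.1  0.1] r [0.07 0.05 0.  ] now [-37.7  66.3  78.6] F [-6.3 18.9  1.9]
0.017368758324787133
```

The force has risen sharply from 8 to 19 N, so the arm is on its stop. One check by camera.

```bash
python3 -c "
from h import *
p,d=ctrl.snapshot('scene');cv2.imwrite('pics/c5.png',cv2.resize(p[185:315,145:305,::-1],None,fx=4.6,fy=4.6,interpolation=cv2.INTER_CUBIC))
B=board(world('scene',d));x,y,z=B[...,0],B[...,1],B[...,2]
for n,m,i in(('back',(abs(y)<48)&(x>25)&(x<60)&(z>25)&(z<58),0),('right',(y<-50)&(y>-80)&(x<30)&(x>-40)&(z>25)&(z<58),1),('left',(y>50)&(y<66)&(abs(x)<42)&(z>25)&(z<75),1)):
  q=B[m]
  for zz in range(25,62,8):
    s=q[abs(q[:,2]-zz)<4]
    if len(s):print(n,zz,len(s),np.median(s[:,i]).round(1))
print(ctrl.get_obs()['force'])"
```

```text
right 25 13 -56.8
right 33 24 -56.7
right 41 17 -56.8
right 49 14 -56.9
right 57 8 -56.3
left 25 21 59.9
left 33 24 59.2
left 41 6 57.5
left 49 4 56.3
left 57 1 54.3
[-6.50733994 18.00692922  0.90105183]
```

View pics/c5.png

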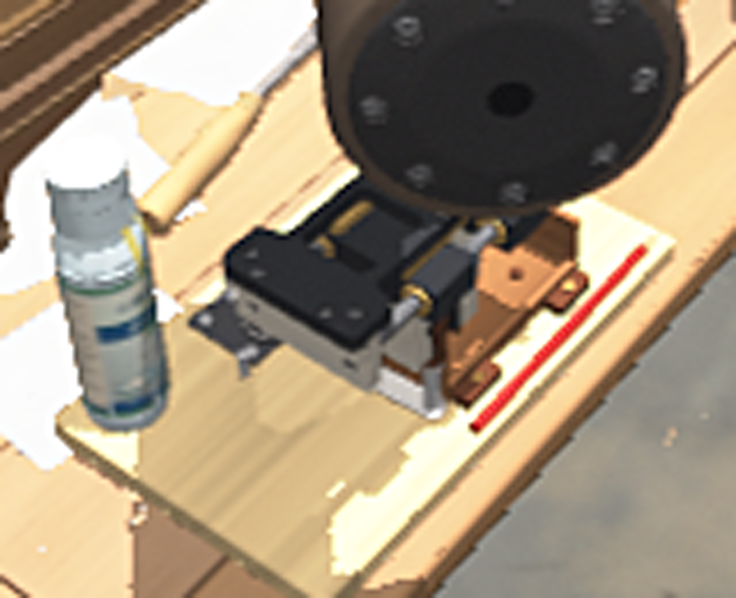

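The picture shows the arm's end (430,395) alongside the upright left wall (450,345). The hand holds the handle there, and the bystanders haven't moved. Handing in.

```bash
python3 -c "
from plant import ctrl
print(ctrl.close_job())"
```

```text
the job is handed in; nothing more can be done
None
```

I handed the job in at about 12 s with the gripper still holding the press arm against its stop at about 19 N. The right and left walls looked upright in the last picture. The gripper hid the back wall there, but it measured square earlier and nothing touched it afterwards. The hand-in returned no verdict.

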